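# Hang the lower caddy on the loop under the upper tray

### The arm

A 6-joint arm with a two-finger parallel gripper is mounted at the origin on a cart in front of the work surface, level with it; the furniture and walls round the work are solid. World frame = base frame: x ahead of the robot, y to its left, z up, the work surface at z = 0. Lengths are in mm, angles in rad, forces in N, time in s.
With the tool pointing down it reaches from about 300 to 775 mm from the base axis. Payload 14.6 kg.
Tool frame: the origin (TCP) lies on the mounting face of the last link; the fingertips stand 199 mm ahead of it and the grasp point (between the pads) lies 180 mm ahead of it; z points along the fingers, y is the line along which they close (so a half turn about z gives the same grasp; the last joint's range is limited). The gripper opens to 94 mm and grips with 3 to 60 N. Pads are 16 mm wide; open, the fingers measure 119 mm over their backs; the gripper's body (75 mm by 177 mm) begins 78 mm behind the grasp point.
Start: joints at [-1.189, 0.3, 1.521, -0, 1.321, -0.067], TCP at [238.629, -495.527, 404.646] pointing down, gripper open.
Joint ranges: [-3.03, 3.03], [-0.79, 2.21], [0.23, 2.52], [-1.04, 4.18], [0, 3.07], [-2.55, 2.55]. Speed limits (rad/s): [2.22, 2.22, 2.57, 3.14, 3.14, 3.14].

### API

Orientations are given as [roll, pitch, yaw] about the fixed x, y, z axes, in that order (R = Rz(yaw) Ry(pitch) Rx(roll)).
In Python, from cell import manip gives the robot as it stands. The module is installed in compiled form; this text tells all that it offers.
- The arm moves only by the shell command python3 -m creep 'ROWS' [FORCE]. ROWS is a JSON object of lists of equal length, an entry for each row: "slide": the shift along the world's x, y, z in cm, a list of three; "turn": the turn about the world's z in rad; "claw": the opening, from 0 (shut) to 1 (fully open). A call has 1 to 8 rows; each row shifts and turns the commanded pose from where the row before left it; what a row does not reach is not made up. A row lasts 1/8 s, in which the tool goes at most 62.5 mm and 10.7 degrees, less where a joint would pass 70% of its speed; a pose out of reach is approached as far as the arm can. A call with a gripper value outside its range is refused whole. The fingers move at their own pace and stop on an object; FORCE is the grip in N (left out, the last holds). Time passes only in rows, so rows that do not move let the fingers close. It gives the time, the measured TCP pose, the force, the opening and the grip force at its end, in the units of the state.
- manip.read_state(): the state, without advancing time (a new reading comes with each control period).
- manip.camera(name): name is "side" or "top" or "wrist"; returns (picture, depth): 384x512x3 uint8, red, green, blue; 384x512 float32, mm along the optical axis (not along the pixel's ray), 0 where there is no reading.
- manip.calibration(name): a dict with "intrinsics" (3x3 intrinsics, pixels), "k1" (the pictures are not rectified: a ray, as slopes to the right and down, at radius r is drawn at 1 + k1 r^2 times it, then the intrinsics apply), "pose" (4x4, takes a point from camera to world coordinates). Camera axes: x right, y up, looking along -z (the intrinsics and any distortion apply to the point x, -y, -z); pixel columns grow to the right and rows downward; lengths in mm; the calibration is good to about 2 mm. A picture is of the moment at which its call begins: read the wrist's pose just before it. calibration takes no time and is no camera call; for the wrist camera it gives the pose at the moment of the call.
- manip.sign_off(): hands the job in; it is judged then, once.
Trained networks look in the newest picture that a camera, given by its name, has taken for a name from the list of things; names that differ only in an ending like _2 or _b are one class to them, and where a whole thing is asked for, a point or a joint stands for the part that bears it (a point fixed in the world has none). Each returns a list of dicts, best first, with "score" (0 to 1); they miss things now and then, are a little off and sometimes report something else, mostly with a low value. They report only what shows in the picture. A call takes as long as a camera call. They do not tell look-alikes from the thing itself.
- manip.cut_out(query, camera): "mask" (384x512 bool, what is visible of it) and "position" ([column, row] in pixels, amid what is visible of it).
The state is a dict: "clock": time; "joints": joint angles; "qd": joint speeds; "effort": joint torques, N m; "eef_pos": TCP position; "eef_rot": TCP orientation; "wrist_force": force on the tool from outside, world axes, zero at the start; "moment": the same for the moment, N m; "finger_gap": finger opening in mm; "finger_force": force on a finger pad.
Only numpy, scipy, OpenCV 4.12 (cv2) and the standard library are available. Lean on these libraries where they do the work, as an engineer would, in place of code of your own. Each camera call takes 0.05 s, during which the arm holds its last target. There are 200 camera calls.

### The job

Finish the two-tier hanging parts rack: pick up the blue caddy by its orange grip and hang it by its hook on the wire loop under the green upper tray, so that it hangs free below it with both canisters still in it. Keep it level on the way, and do not knock over or push away the block signal or the screwdriver beside the work.

Things in the scene. Friction and masses are not known exactly. Their poses are not given: they have to be found in the camera images.
- stand: grey foot plate 180x120x12 mm fixed to the table, with a steel column (16 mm, 110 mm behind the origin along +x) and an arm at the top (height 395 mm) that reaches forward over the foot. Origin on the table straight below the swing pin at the arm's front end; the pin is 385 mm up. +x points from the open front back to the column, so the rack is served from its -x side.
- top_tray: green upper tray (150 mm along y, 64 along x, 22 high) with two yellow girders fixed in it, hung on a post from the stand's swing pin. Origin on the pin, axes as the stand's. Swings freely fore and aft (about y), hangs straight down at rest, cannot be lifted. Underside 85 mm below the pin. An adjustable drop rod below it carries the wire loop (see drop_rod).
- drop_rod (a point): where the drop rod leaves the upper tray's underside, 85 mm under the pin. The closed steel loop hangs from it in the tray's y-z plane: wire 6 mm thick, opening 40 mm high, 50 mm wide; its bottom bar runs along y, sagging 2 mm to the middle. The rod's setting differs and is NOT given: the bar's top lies 60 to 100 mm below this point; see it or feel for it with a few N (rod slips at 20 N).
- caddy: loose blue caddy, 0.2 to 0.32 kg with its load: tray 120 mm along y, 64 along x, 22 high; 12 mm square post at x = -18 mm. Origin at the centre of the underside, z up. On the post an open gooseneck hook of 6 mm wire in the x-z plane bends over to +x, its tip pointing down at x = +18 mm. Hook top 156 mm up, tip end 132 mm up, 30 mm clear between post wire and tip.
- caddy_grip (a point): pinch point on the caddy's orange grip, a plate 10 mm thick along y, x = -24 to -76 mm and 84 to 116 mm up in the caddy's frame. The point is 60 mm in front (-x) of the caddy's centre, 100 mm above its underside; axes as the caddy's. Pinch along y, with the fingers leaning 25 to 45 degrees, coming from -x and above, so that the gripper later stays in front of the upper tray.
- caddy_seat (a point): underside of the hook's bend, where the loop's bar must lie: straight above the caddy's centre, 150 mm above its underside. The tip reaches 18 mm below this point. Axes as the caddy's.
- canister_a_mid (a point): centre of a loose white canister (42 mm across, 44 mm high) standing in the caddy on the +y side of the post.
- canister_b_mid (a point): centre of a loose white canister (42 mm across, 44 mm high) standing in the caddy on the -y side of the post.
- block_signal: loose two-light signal 30x30x135 mm standing beside the work; origin under its foot. A bystander.
- small_driver: loose screwdriver with a red handle, 120 mm long, lying in front of the work; origin under its middle. A bystander.
Things that resemble listed ones, but are neither listed nor needed, are in the scene too. Leave any red or turquoise look-alike of the part that bears canister_b_mid alone.

How it is judged (in metres and radians):
At the end, for the whole second after the job is handed in: the caddy hangs by its hook on the loop: loop bears it (over 1 N), seat within 30 mm of below the pin and 185 to 255 mm high, underside over 30 mm up, upright within 0.25 rad, slower than 50 mm/s, both canisters in its tray (centres within 65 mm of its origin) (contact force between caddy and top_tray above 1 N and height (world z) of caddy above 0.03 m and horizontal distance between caddy_seat and top_tray below 0.03 m and height (world z) of caddy_seat between 0.185 and 0.255 m and angle between caddy's own z axis and vertical below 0.25 rad and linear speed of caddy below 0.05 m/s and distance between each of canister_a_mid, canister_b_mid and caddy below 0.065 m); the robot touches nothing.
It fails at once if the block signal is pushed more than 30 mm or knocked over (distance of block_signal from where it was at the start of the episode above 0.03 m or angle between block_signal's own z axis and vertical above 0.4 rad).
It fails at once if the screwdriver is pushed more than 30 mm away (distance of small_driver from where it was at the start of the episode above 0.03 m).
It fails at once if the caddy is tipped more than 0.5 rad from level (angle between caddy's own z axis and vertical above 0.5 rad).
It also fails if it takes over 64 s, if anything falls off the work surface, if the arm or the gripper's body presses on something with over 40 N, if the wrist force passes 120 N, or if a joint passes its speed limit or range.

## Working session

There is one attempt and no reset: what is moved stays moved. The work goes in short steps, Python scripts to look and compute and a shell command to move; the robot and the scene stay as the last step left them, time stands still between calls to the robot, and variables do not carry over. Pictures are saved under pics/ and viewed, at most 10 in all, crops included, and the job is handed in when it is done.

```bash
mkdir -p pics
cat > h.py <<'E'
from cell import manip
import numpy as np, cv2
def rays(cam,cal,uv):
    K=np.array(cal["intrinsics"],float);k=cal["k1"]
    p=cv2.undistortPoints(np.array(uv,float).reshape(-1,1,2),K,np.array([k,0,0,0,0.])).reshape(-1,2)
    return p
def to_world(cam,cal,uv,d):
    p=rays(cam,cal,uv);d=np.asarray(d,float).reshape(-1,1)
    c=np.hstack([p[:,:1]*d,-p[:,1:]*d,-d,np.ones_like(d)])
    return (c@np.array(cal["pose"]).T)[:,:3]
def proj(cal,P):
    T=np.linalg.inv(np.array(cal["pose"]));c=(np.c_[np.atleast_2d(P),np.ones(len(np.atleast_2d(P)))]@T.T)[:,:3]
    a=c[:,0]/-c[:,2];b=-c[:,1]/-c[:,2];s=1+cal["k1"]*(a*a+b*b);K=np.array(cal["intrinsics"])
    return np.c_[K[0,0]*a*s+K[0,2],K[1,1]*b*s+K[1,2]]
def cloud(cam):
    cal=manip.calibration(cam);im,d=manip.camera(cam)
    v,u=np.mgrid[:384,:512]
    W=to_world(cam,cal,np.c_[u.ravel(),v.ravel()],d.ravel()).reshape(384,512,3)
    W[d<=0]=np.nan
    return im,d,W,cal
E
python3 - <<'E'
from h import *
s=manip.read_state();print(s)
ims=[]
for c in("side","top"):
    im,d,W,cal=cloud(c);np.savez(f"{c}.npz",im=im,d=d,W=W)
    print(c,np.round(cal["pose"],2).tolist(),cal["k1"],cal["intrinsics"][0][0])
    cv2.imwrite(f"pics/{c}0.png",cv2.resize(im[...,::-1],(800,600)))
    for q in("stand","top_tray","drop_rod","caddy","caddy_grip","canister_a_mid","block_signal","small_driver"):
        for r in manip.cut_out(q,c)[:4]:
            m=r["mask"];print(c,q,round(r["score"],2),np.round(r["position"]),m.sum(),np.round(np.nanmedian(W[m],0)), np.round(np.nanpercentile(W[m],[3,97],axis=0)).tolist())
E
```

```text
{'clock': 0.0, 'joints': array([-1.18860524e+00,  3.00485905e-01,  1.52162207e+00,  1.41051392e-05,
        1.32070912e+00, -6.65881795e-02]), 'qd': array([ 0.00204218, -0.00018861,  0.000509  , -0.00120241,  0.00094431,
        0.00054875]), 'effort': array([ 1.30960820e-03, -5.31807625e+01, -3.52742636e+01,  7.08904839e-02,
        2.43537506e-02, -1.24676853e-04]), 'eef_pos': array([ 238.61556308, -495.4987011 ,  404.06072713]), 'eef_rot': array([-3.14037183e+00, -9.51050920e-05,  4.48775704e-01]), 'wrist_force': array([-0.09054318, -0.62161419, -0.01282308]), 'moment': array([0.00091465, 0.0328999 , 0.01578046]), 'finger_force': 0.0, 'finger_gap': 93.94457329320564}
side [[-1.0, -0.01, 0.01, 648.3], [0.01, -0.59, 0.81, 1161.91], [-0.0, 0.81, 0.59, 899.18], [0.0, 0.0, 0.0, 1.0]] -0.0424112026627928 464.5186071655193
side stand 0.81 [253. 165.] 3542 [678.  92. 144.] [[608.0, -63.0, 4.0], [765.0, 159.0, 398.0]]
side top_tray 0.86 [254. 136.] 900 [648. 107. 321.] [[619.0, 13.0, 262.0], [678.0, 161.0, 351.0]]
side drop_rod 0.95 [251. 137.] 915 [648. 105. 321.] [[618.0, 11.0, 259.0], [
[... 747 characters left out ...]
52.0, 399.0]]
top top_tray 0.76 [312. 186.] 1941 [647.  91. 324.] [[618.0, 12.0, 300.0], [679.0, 156.0, 332.0]]
top drop_rod 0.98 [311. 189.] 1878 [646.  91. 325.] [[618.0, 12.0, 300.0], [677.0, 152.0, 332.0]]
top caddy 0.73 [203. 221.] 784 [584. 335.   7.] [[536.0, 281.0, -3.0], [630.0, 395.0, 152.0]]
top caddy_grip 0.75 [206. 224.] 703 [585. 336.   7.] [[539.0, 279.0, -1.0], [629.0, 396.0, 153.0]]
top caddy_grip 0.18 [250. 247.] 118 [520. 214.  15.] [[495.0, 205.0, 8.0], [547.0, 220.0, 21.0]]
top canister_a_mid 0.72 [194. 220.] 206 [601. 369.  46.] [[584.0, 351.0, 13.0], [620.0, 387.0, 51.0]]
top small_driver 0.48 [251. 251.] 134 [522. 213.  14.] [[495.0, 205.0, 2.0], [550.0, 220.0, 21.0]]
```

View pics/side0.png

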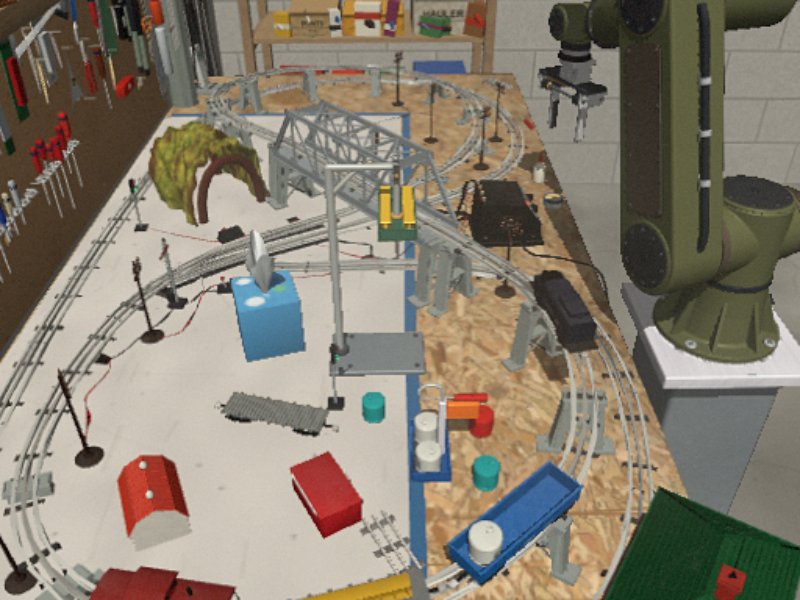

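View pics/top0.png

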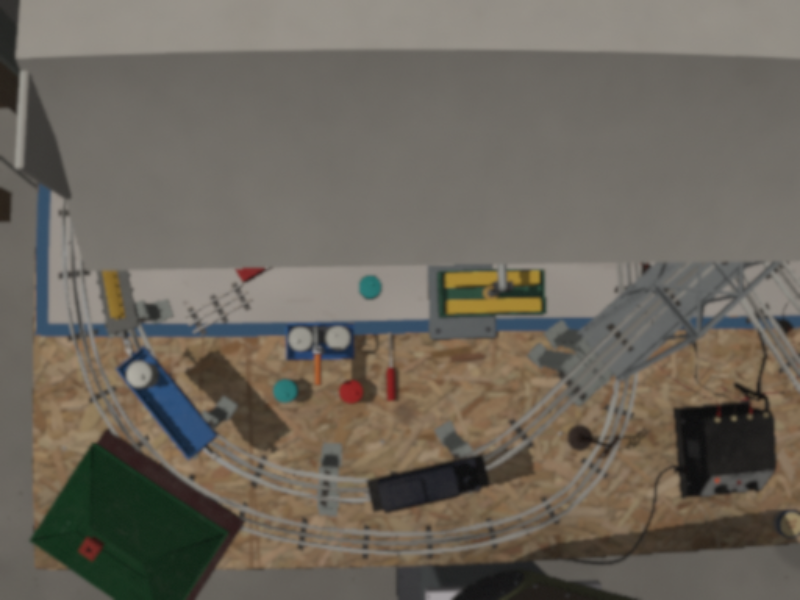

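The side view shows the caddy with its orange grip at (445,430) and the green tray with its girders at (397,215). The block signal is at the column foot (335,390). The top view shows the caddy at (320,342) and the screwdriver at (391,370).

Things that could be mistaken for the caddy:
- Blue wagon with one white canister, top (165,400) / side (515,520): no hook or grip.
- Light-blue box, side (268,315).
- Red canister at side (480,420) and turquoise ones at (373,407) and (487,472): leave alone.

I choose the hooked caddy with the orange grip. Next is a close crop to check it.

Run:
```python
from h import *
z=np.load("side.npz");im=z["im"];W=z["W"]
a=cv2.resize(im[240:312,255:335],(400,360),interpolation=cv2.INTER_CUBIC)
b=cv2.resize(im[115:187,215:295],(400,360),interpolation=cv2.INTER_CUBIC)
cv2.imwrite("pics/crop1.png",np.hstack([a,b])[...,::-1])
zt=np.load("top.npz")
for n,z in(("side",np.load("side.npz")),("top",zt)):
    im=z["im"];W=z["W"];hsv=cv2.cvtColor(im,cv2.COLOR_RGB2HSV)
    m=(hsv[...,0]>5)&(hsv[...,0]<18)&(hsv[...,1]>190)&(hsv[...,2]>120)&(np.abs(W[...,1]-340)<60)&(np.abs(W[...,0]-560)<90)&(W[...,2]>60)
    P=W[m];print(n,"orange",len(P),np.round(np.nanmean(P,0)),np.round(np.nanpercentile(P,[2,98],axis=0)).tolist())
    if len(P)>5: print("line yaw",np.polyfit(P[:,0],P[:,1],1))
    m=(hsv[...,0]>100)&(hsv[...,0]<125)&(hsv[...,1]>150)&(np.abs(W[...,1]-340)<85)&(np.abs(W[...,0]-600)<60)&(W[...,2]>8)&(W[...,2]<40)
    P=W[m];r=cv2.minAreaRect(P[:,:2].astype(np.float32));print("blue",len(P),r)
    m=(hsv[...,0]>15)&(hsv[...,0]<35)&(hsv[...,1]>150)&(np.abs(W[...,1]-88)<95)&(np.abs(W[...,0]-648)<60)&(W[...,2]>300)
    P=W[m];r=cv2.minAreaRect(P[:,:2].astype(np.float32));print("yellow",len(P),r)
W=zt["W"]; 
for y0 in range(-500,450,50):
    print(y0,[int(np.nanmax(np.r_[W[(W[...,1]>y0)&(W[...,1]<y0+50)&(W[...,0]>x0)&(W[...,0]<x0+100)][:,2],-1])) for x0 in(200,300,400,500,600)])
```

```text
side orange 219 [548. 343. 103.] [[524.0, 337.0, 86.0], [573.0, 347.0, 116.0]]
line yaw [-9.08766381e-03  3.48215074e+02]
blue 129 ((598.0595703125, 343.35455322265625), (118.16980743408203, 60.53395080566406), 88.8281478881836)
yellow 331 ((648.9878540039062, 80.05585479736328), (55.33251190185547, 148.55198669433594), 1.166319489479065)
top orange 0 [nan nan nan] [nan, nan, nan]
blue 2 ((576.1701049804688, 355.34954833984375), (69.2283706665039, 0.0), 91.19617462158203)
yellow 951 ((649.2540283203125, 80.16129302978516), (56.876461029052734, 136.57310485839844), 0.6721681952476501)
-500 [25, 6, 11, 20, 22]
-450 [8, 115, 125, 42, 16]
-400 [9, 114, 123, 15, 289]
-350 [12, 116, 126, 10, 289]
-300 [10, 26, 8, 285, 290]
-250 [12, 6, 17, 288, 288]
-200 [8, 18, 18, 243, 290]
-150 [14, 170, 179, 165, 262]
-100 [484, 17, 160, 165, 169]
-50 [472, 16, 159, 159, 9]
0 [402, 147, 154, 9, 333]
50 [317, 202, 194, 13, 406]
100 [259, 207, 196, 1138, 1173]
150 [18, 210, 11, 1138, 1173]
200 [18, 209, 21, 1138, 1173]
250 [20, 159, 45, 1138, 1173]
300 [17, 128, 12, 1138, 1173]
350 [18, 126, 44, 1169, 1173]
400 [15, 122, 120, 49, 9]<stdin>:10: RuntimeWarning: Mean of empty slice
  return np.nanmean(a, axis, out=out, keepdims=keepdims)
```

View pics/crop1.png

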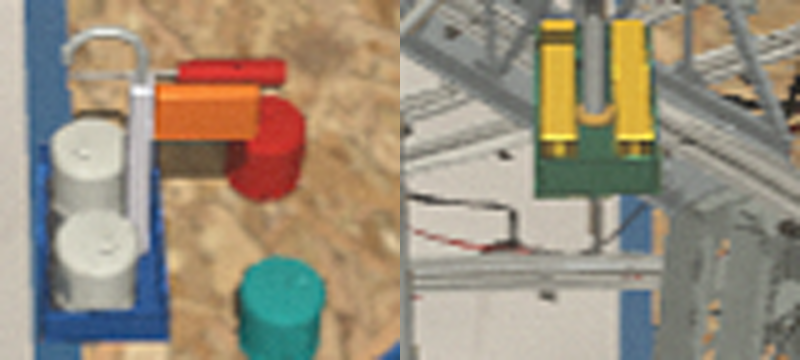

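The left crop shows the caddy: gooseneck hook at (105,40), orange grip at (205,110) and two white canisters. The right crop shows the loop edge-on, ending at about (597,252), which is side pixel (254.4,165.4). I'll work out the bar height from that.

Run:
```python
from h import *
cal=manip.calibration("side");z=np.load("side.npz");im=z["im"];W=z["W"];d=z["d"]
o=np.array(cal["pose"])[:3,3]
for v in range(152,172):
    r=[ (u,im[v,u].tolist(),np.round(W[v,u]).tolist()) for u in (253,254,255)]
    p=to_world("side",cal,[[254.4,v]],[1000.])[0];dr=p-o
    t=(105-o[1])/dr[1];print(v,r,"z@y105",round((o+t*dr)[2],1),round((o+t*dr)[0],1))
m=W[...,2];s=(np.abs(W[...,0]-650)<12)&(W[...,1]>30)&(W[...,1]<130)&(m>180)&(m<300)
vu=np.argwhere(s);print([(int(a),int(b),*np.round(W[a,b]).astype(int).tolist()) for a,b in vu if a>153])
```

```text
152 [(253, [73, 98, 78], [651.0, 161.0, 306.0]), (254, [72, 102, 81], [648.0, 160.0, 305.0]), (255, [71, 99, 77], [646.0, 157.0, 304.0])] z@y105 273.0 647.0
153 [(253, [70, 91, 73], [651.0, 160.0, 303.0]), (254, [71, 98, 80], [648.0, 158.0, 302.0]), (255, [75, 100, 78], [646.0, 160.0, 303.0])] z@y105 270.0 647.1
154 [(253, [80, 94, 82], [651.0, 159.0, 299.0]), (254, [96, 106, 91], [648.0, 163.0, 301.0]), (255, [124, 127, 106], [646.0, 155.0, 297.0])] z@y105 266.9 647.1
155 [(253, [115, 110, 101], [651.0, 62.0, 238.0]), (254, [118, 114, 105], [648.0, 118.0, 271.0]), (255, [167, 156, 146], [646.0, 113.0, 269.0])] z@y105 263.8 647.1
156 [(253, [126, 115, 99], [651.0, 62.0, 235.0]), (254, [102, 99, 89], [648.0, 118.0, 269.0]), (255, [155, 146, 134], [646.0, 115.0, 267.0])] z@y105 260.7 647.1
157 [(253, [123, 111, 97], [651.0, 68.0, 235.0]), (254, [100, 96, 89], [648.0, 115.0, 264.0]), (255, [152, 145, 132], [646.0, 113.0, 262.0])] z@y105 257.6 647.1
158 [(253, [116, 106, 93], [651.0, 69.0, 233.0]), (254, [105, 100, 94], [648.0, 117.0, 262.0]), (255, [156, 150, 137], [646.0, 116.0, 261.0]
[... 2218 characters left out ...]
69), (156, 253, 651, 62, 235), (156, 254, 648, 118, 269), (156, 255, 646, 115, 267), (157, 253, 651, 68, 235), (157, 254, 648, 115, 264), (157, 255, 646, 113, 262), (158, 253, 651, 69, 233), (158, 254, 648, 117, 262), (158, 255, 646, 116, 261), (159, 253, 651, 77, 234), (159, 254, 648, 115, 258), (159, 255, 646, 117, 259), (160, 253, 651, 76, 231), (160, 254, 648, 117, 256), (160, 255, 646, 114, 254), (161, 253, 651, 85, 233), (161, 254, 648, 115, 251), (161, 255, 646, 115, 251), (162, 254, 648, 116, 249), (162, 255, 646, 117, 249), (163, 254, 648, 115, 245), (163, 255, 646, 114, 244), (164, 254, 648, 114, 241), (164, 255, 646, 113, 241), (165, 254, 648, 115, 239), (165, 255, 646, 115, 239)]
```

```bash
python3 -m creep '{"slide":[[0,0,6],[1,4,6],[2,6,0],[2,6,0],[2,6,0],[2,6,0],[2,6,0],[2,6,0]],"turn":[0,0,-0.1,-0.1,-0.1,-0.15,0,0],"claw":[1,1,1,1,1,0.6,0.6,0.6]}' 60
```

```text
clock: 1.9
eef_pos: [365.0, -106.5, 516.5]
eef_rot: [3.141, -0.001, 0.006]
wrist_force: [0.5, -0.5, 0.2]
finger_gap: 67.6
finger_force: 0.0
```

The tray is at about (648, 86). The bar top is at z ≈ 233, about 67 mm below drop_rod. The caddy origin is about (599, 342) with yaw ≈ 0. The tool stays vertical, so I'll pinch near the front of the plate, about 70 mm ahead of the caddy centre, to keep the gripper body clear of the tray.

```bash
python3 -m creep '{"slide":[[2,5.6,0],[2,5.6,0],[2,5.6,0],[2,5.6,0],[2,5.6,0],[2,5.6,-2],[2,5.6,-5],[2.4,5.6,-4.6]],"turn":[0,0,0,0,0,0,0,0],"claw":[0.6,0.6,0.6,0.6,0.6,0.6,0.6,0.6]}' 60
python3 - <<'E'
from h import *
s=manip.read_state();print(s["clock"],s["eef_pos"],s["eef_rot"])
im,d,W,cal=cloud("wrist");T=np.array(cal["pose"]);print("cam rel tcp",np.round(T[:3,3]-s["eef_pos"]),np.round(T[:3,2],2))
hsv=cv2.cvtColor(im,cv2.COLOR_RGB2HSV)
m=(hsv[...,0]>5)&(hsv[...,0]<20)&(hsv[...,1]>190)&(W[...,2]>105)&(W[...,2]<130)
P=W[m];print(len(P),np.nanpercentile(P,[2,50,98],axis=0).round().tolist())
if len(P)>5: print(cv2.minAreaRect(P[:,:2].astype(np.float32)))
cv2.imwrite("pics/w1.png",im[...,::-1])
E
```

```text
clock: 2.9
eef_pos: [520.9, 319.9, 417.2]
eef_rot: [-3.141, -0.0, 0.007]
wrist_force: [-0.2, 0.2, -0.4]
finger_gap: 56.4
finger_force: 0.0
2.9 [520.85761746 319.93336114 417.19450781] [-3.14143953e+00 -3.37790704e-04  6.81694865e-03]
cam rel tcp [ 70.  -0. -20.] [0.24 0.   0.97]
456 [[525.0, 333.0, 113.0], [547.0, 337.0, 115.0], [572.0, 343.0, 117.0]]
((503.2115173339844, 418.1138000488281), (45.032318115234375, 215.02511596679688), 29.522686004638672)
```

View pics/w1.png

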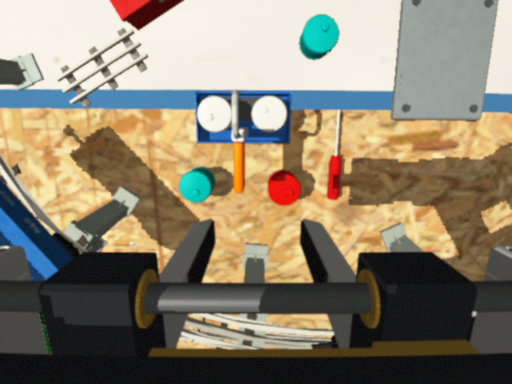

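The wrist view shows the plate at (238,165), with its centre near (548, 339). The screwdriver at (335,160) is clear of the fingers. The camera sits 70 mm ahead of the TCP on +x, where it would face the tray post, so I'll flip the wrist half a turn for the same grasp.

```bash
python3 -m creep '{"slide":[[0.8,2,0],[0,0,0],[0,0,0],[0,0,0],[0,0,0],[0,0,0],[0,0,0],[0,0,0]],"turn":[0.184,0.184,0.184,0.184,0.184,0.184,0.184,0.184],"claw":[0.6,0.6,0.6,0.6,0.6,0.6,0.6,0.6]}' 60
python3 -m creep '{"slide":[[0,0,0],[0,0,0],[0,0,0],[0,0,0],[0,0,0],[0,0,0],[0,0,0],[0,0,0]],"turn":[0.184,0.184,0.184,0.184,0.184,0.184,0.184,0.184],"claw":[0.6,0.6,0.6,0.6,0.6,0.6,0.6,0.6]}' 60
python3 -m creep '{"slide":[[0,0,0],[0,0,0],[0,0,0]],"turn":[0.184,0,0],"claw":[0.6,0.6,0.6]}' 60
```

```text
clock: 3.95
eef_pos: [528.7, 338.2, 418.4]
eef_rot: [-3.141, 0.0, 1.485]
wrist_force: [-0.4, 0.4, 0.0]
finger_gap: 56.6
finger_force: 0.0
clock: 4.95
eef_pos: [528.7, 338.2, 418.4]
eef_rot: [-3.142, -0.0, 2.956]
wrist_force: [-0.3, -0.8, -0.5]
finger_gap: 56.3
finger_force: 0.0
clock: 5.32
eef_pos: [528.7, 338.2, 418.4]
eef_rot: [-3.142, -0.0, 3.13]
wrist_force: [0.0, 0.0, 0.5]
finger_gap: 56.3
finger_force: 0.0
```

```bash
python3 -m creep '{"slide":[[0.1,0.2,-4],[0,0,-4],[0,0,-3],[0,0,-2],[0,0,-0.8],[0,0,0],[0,0,0]],"turn":[0.011,0,0,0,0,0,0],"claw":[0.6,0.6,0.6,0.6,0.6,0.6,0.3]}' 60
python3 - <<'E'
from h import *
im,d,W,cal=cloud("side")
cv2.imwrite("pics/s2.png",cv2.resize(im[180:330,210:370],(800,600*15//12//1)[:2] if 0 else (640,600))[...,::-1])
E
```

```text
clock: 6.2
eef_pos: [529.9, 340.3, 281.5]
eef_rot: [3.141, 0.001, -3.138]
wrist_force: [0.4, -0.3, 0.0]
finger_gap: 49.4
finger_force: 0.0
```

View pics/s2.png

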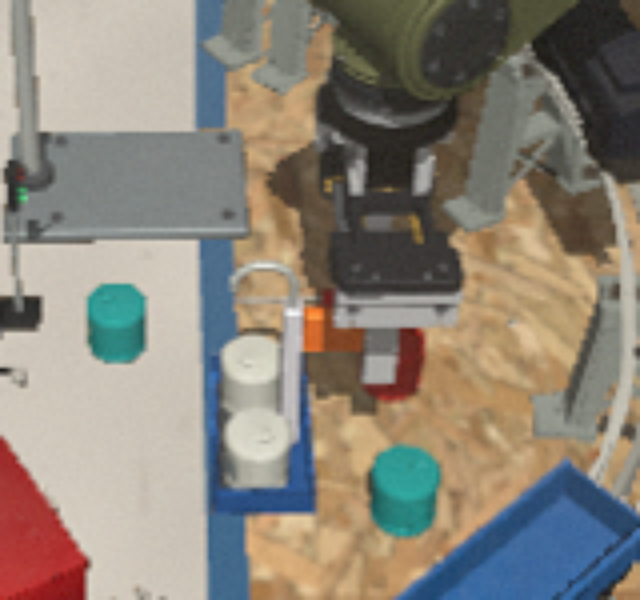

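The gripper straddles the orange plate at (330,325), clear of the hook and canisters. I'll close it and test-lift.

```bash
python3 -m creep '{"slide":[[0,0,0],[0,0,0],[0,0,0],[0,0,0],[0,0,0],[0,0,0],[0,0,0],[0,0,0]],"turn":[0,0,0,0,0,0,0,0],"claw":[0,0,0,0,0,0,0,0]}' 60
python3 -m creep '{"slide":[[0,0,0],[0,0,0.5],[0,0,1],[0,0,1],[0,0,1],[0,0,0.5],[0,0,0],[0,0,0]],"turn":[0,0,0,0,0,0,0,0],"claw":[0,0,0,0,0,0,0,0]}' 60
python3 - <<'E'
from h import *
s=manip.read_state();print(s["eef_pos"],s["wrist_force"])
im,d,W,cal=cloud("side");np.savez("s3.npz",im=im,W=W)
cv2.imwrite("pics/s3.png",cv2.resize(im[200:330,230:350],(554,600))[...,::-1])
hsv=cv2.cvtColor(im,cv2.COLOR_RGB2HSV)
m=(hsv[...,0]>100)&(hsv[...,0]<125)&(hsv[...,1]>150)&(np.abs(W[...,1]-340)<85)&(np.abs(W[...,0]-600)<60)&(W[...,2]>25)&(W[...,2]<80)
P=W[m];A=np.c_[P[:,:2],np.ones(len(P))];f=P[:,1]>np.nanpercentile(P[:,1],70)
print(len(P),np.nanpercentile(P,[2,98],axis=0).round().tolist())
for lo in range(565,635,10):
    q=P[(P[:,0]>lo)&(P[:,0]<lo+10)]
    if len(q): print(lo,q[:,2].min().round(),q[:,2].max().round(),q[:,1].max().round())
E
```

```text
clock: 7.25
eef_pos: [529.7, 340.2, 280.4]
eef_rot: [3.142, 0.0, -3.138]
wrist_force: [0.7, 0.7, 0.6]
finger_gap: 10.0
finger_force: 60.0
clock: 8.25
eef_pos: [529.6, 340.2, 320.0]
eef_rot: [-3.141, -0.001, -3.138]
wrist_force: [0.3, 0.5, -1.0]
finger_gap: 9.2
finger_force: 60.0
[529.64739336 340.22077117 319.97413669] [ 0.25309228  0.5025279  -0.97857633]
240 [[568.0, 291.0, 40.0], [628.0, 403.0, 62.0]]
565 37.0 61.0 403.0
575 39.0 62.0 404.0
585 44.0 61.0 403.0
595 42.0 61.0 404.0
605 39.0 61.0 404.0
615 41.0 60.0 403.0
625 42.0 63.0 402.0
```

View pics/s3.png

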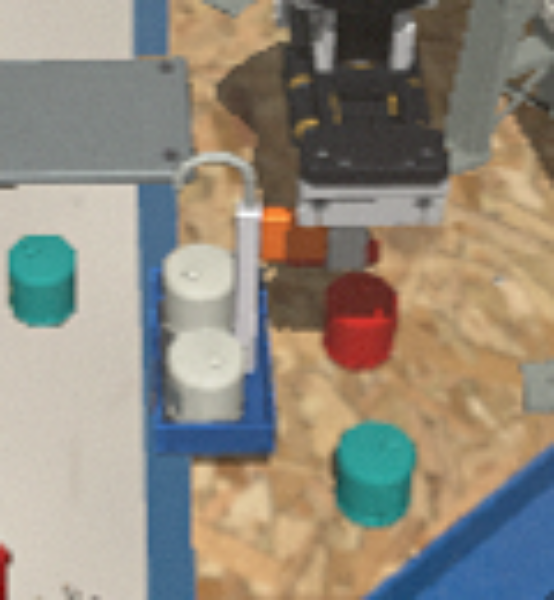

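The caddy lifted 40 mm and stayed level, with its rim at z ≈ 61 along its whole depth. Next I carry it in front of the rack at threading height.

```bash
python3 -m creep '{"slide":[[-0.3,0,0.5],[-0.5,0,1.3],[-0.5,0,1.5],[-0.5,-0.5,1.5],[-0.2,-1,1.3],[0,-1.5,0.6],[0,-2,0.2],[0,-2.2,0]],"turn":[0,0,0,0,0,0,0,0],"claw":[0,0,0,0,0,0,0,0]}' 60
python3 -m creep '{"slide":[[0,-2.4,0],[0,-2.4,0],[0,-2.4,0],[0,-2.4,0],[0,-2.4,0],[0,-2.2,0],[0,-1.8,0],[0,-1.2,0]],"turn":[0,0,0,0,0,0,0,0],"claw":[0,0,0,0,0,0,0,0]}' 60
python3 -m creep '{"slide":[[0,-0.7,0],[0,-0.3,0],[0,0,0],[0,0,0]],"turn":[0,0,0,0],"claw":[0,0,0,0]}' 60
cat > look.py <<'E'
from h import *
import sys
s=manip.read_state();print(s["clock"],np.round(s["eef_pos"],1),np.round(s["wrist_force"],1))
im,d,W,cal=cloud("side");np.savez("last.npz",im=im,W=W)
cv2.imwrite(f"pics/{sys.argv[1]}.png",cv2.resize(im[115:235,195:315],(600,600),interpolation=cv2.INTER_CUBIC)[...,::-1])
hsv=cv2.cvtColor(im,cv2.COLOR_RGB2HSV)
m=(hsv[...,0]>100)&(hsv[...,0]<125)&(hsv[...,1]>150)&(np.abs(W[...,1]-90)<85)&(np.abs(W[...,0]-620)<80)&(W[...,2]>35)&(W[...,2]<180)
P=W[m];print(len(P),np.nanpercentile(P,[2,98],axis=0).round().tolist())
for lo in range(540,690,10):
    q=P[(P[:,0]>lo)&(P[:,0]<lo+10)]
    if len(q)>3: print(lo,np.round(q.min(0)),np.round(q.max(0)))
E
python3 look.py s4
```

```text
clock: 9.3
eef_pos: [509.8, 266.5, 389.0]
eef_rot: [-3.141, -0.001, -3.138]
wrist_force: [0.0, -0.6, -2.5]
finger_gap: 9.4
finger_force: 60.0
clock: 10.3
eef_pos: [509.6, 95.0, 389.2]
eef_rot: [-3.142, -0.0, -3.139]
wrist_force: [0.1, 0.0, -1.4]
finger_gap: 10.1
finger_force: 60.0
clock: 10.8
eef_pos: [509.7, 86.6, 389.3]
eef_rot: [3.142, -0.0, -3.137]
wrist_force: [-0.5, 0.2, -2.0]
finger_gap: 9.3
finger_force: 60.0
10.8 [509.7  86.6 389.3] [-0.5  0.2 -2. ]
7 [[553.0, 32.0, 111.0], [608.0, 145.0, 131.0]]
600 [603.  31. 126.] [608. 145. 131.]
```

View pics/s4.png

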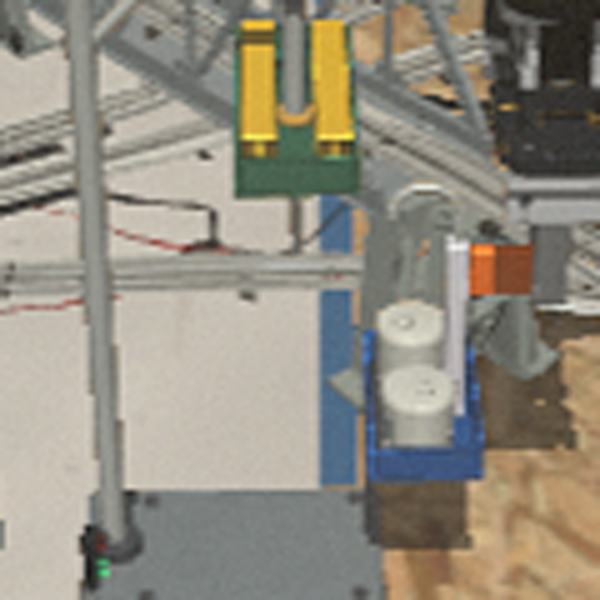

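The caddy hangs level. The hook bend is at (425,190), its tip at (395,215), and the loop's low end at (297,250). I'll check the threading height.

Run:
```python
from h import *
cal=manip.calibration("side");o=np.array(cal["pose"])[:3,3]
def aty(u,v,y):
    p=to_world("s",cal,[[u,v]],[1000.])[0]-o;return np.round(o+(y-o[1])/p[1]*p,1)
c=lambda x,y:(195+(x-.5)/5-0*.5,115+(y-.5)/5)
print("hooktop",aty(*c(425,186),87),"tip end",aty(*c(393,217),87))
print("loop end low",aty(*c(297,250),113),aty(*c(297,250),110))
print("expect hook top",proj(cal,[579.5,87,265]), "tip",proj(cal,[597.5,87,241]))
print("bar ends/mid top z233",proj(cal,[[648,59,233],[648,87,233],[648,115,233],[648,115,227]]))
z=np.load("last.npz");W=z["W"];
s=(np.abs(W[...,0]-585)<40)&(np.abs(W[...,1]-87)<15)&(W[...,2]>238)&(W[...,2]<285)
P=W[s];print(len(P),np.nanpercentile(P,[2,50,98],axis=0).round().tolist())
s=(np.abs(W[...,0]-650)<10)&(W[...,1]>40)&(W[...,1]<130)&(W[...,2]>200)&(W[...,2]<245)
print([(int(a),int(b),*np.round(W[a,b]).astype(int).tolist()) for a,b in np.argwhere(s)])
```

```text
hooktop [578.6  87.  261.4] tip end [595.5  87.  242.1]
loop end low [647.6 113.  238. ] [647.6 110.  236.1]
expect hook top [[279.60805067 150.94606014]] tip [[272.74800093 158.66310632]]
bar ends/mid top z233 [[254.06565216 155.9885324 ]
 [254.11557857 161.33385597]
 [254.16740053 166.87618838]
 [254.18411728 168.77164346]]
52 [[559.0, 83.0, 243.0], [577.0, 88.0, 257.0], [597.0, 92.0, 265.0]]
[(155, 253, 651, 59, 236), (156, 253, 651, 65, 236), (157, 253, 651, 67, 234), (158, 253, 651, 71, 234), (159, 253, 651, 75, 233), (160, 253, 651, 79, 232), (161, 253, 651, 85, 233), (163, 255, 646, 114, 245), (164, 254, 648, 116, 242), (164, 255, 646, 112, 240), (165, 254, 648, 112, 237), (165, 255, 646, 114, 238)]
```

Tip at z ≈ 241, bar top at z ≈ 233, hook top at z ≈ 264, and the loop's upper inside edge at z ≈ 273, so it threads centrally. I'll advance about 65 mm slowly.

```bash
python3 -m creep '{"slide":[[0.5,0,0],[1,0,0],[1,0,0],[1,0,0],[0.5,0,0],[0,0,0]],"turn":[0,0,0,0,0,0],"claw":[0,0,0,0,0,0]}' 60
python3 -m creep '{"slide":[[0.4,0,0],[0.6,0,0],[0.6,0,0],[0.5,0,0],[0.3,0,0],[0,0,0],[0,0,0]],"turn":[0,0,0,0,0,0,0],"claw":[0,0,0,0,0,0,0]}' 60
python3 look.py s5
```

```text
clock: 11.6
eef_pos: [550.0, 86.2, 389.1]
eef_rot: [-3.142, -0.0, -3.138]
wrist_force: [0.5, -0.7, -2.2]
finger_gap: 9.7
finger_force: 60.0
clock: 12.48
eef_pos: [573.6, 86.3, 389.4]
eef_rot: [-3.142, -0.0, -3.138]
wrist_force: [0.8, -0.1, -2.4]
finger_gap: 9.1
finger_force: 60.0
12.475 [573.6  86.3 389.4] [ 0.8 -0.1 -2.4]
28 [[614.0, 63.0, 123.0], [672.0, 149.0, 133.0]]
640 [641. 145. 128.] [649. 148. 130.]
670 [671.  52. 125.] [672. 147. 133.]
```

View pics/s5.png

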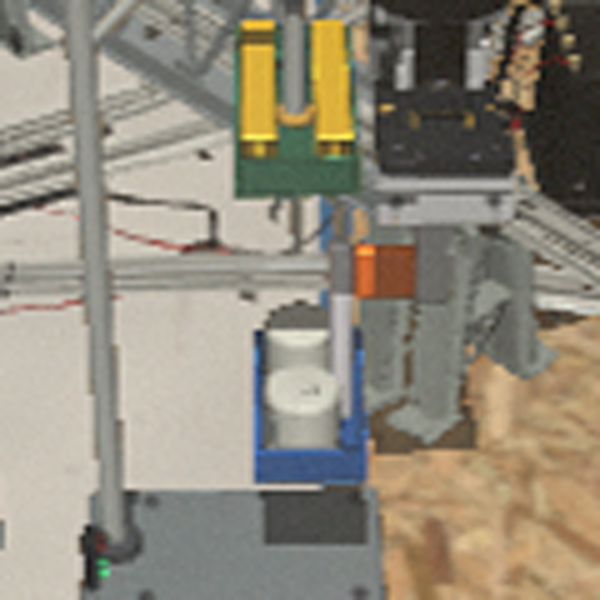

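The tip shows at (275,210), through and behind the loop wire at (297,225), and the tray has not moved. Lower now.

```bash
python3 -m creep '{"slide":[[0,0,-0.4],[0,0,-0.6],[0,0,-0.6],[0,0,-0.4],[0,0,0],[0,0,0]],"turn":[0,0,0,0,0,0],"claw":[0,0,0,0,0,0]}' 60
python3 -m creep '{"slide":[[0,0,-0.2],[0,0,-0.2],[0,0,0],[0,0,0]],"turn":[0,0,0,0],"claw":[0,0,0,0]}' 60
python3 -m creep '{"slide":[[0,0,-0.1],[0,0,-0.1],[0,0,0],[0,0,0]],"turn":[0,0,0,0],"claw":[0,0,0,0]}' 60
python3 look.py s6
```

```text
clock: 13.28
eef_pos: [573.7, 86.2, 369.5]
eef_rot: [-3.142, 0.0, -3.138]
wrist_force: [-0.2, 0.7, -1.7]
finger_gap: 9.7
finger_force: 60.0
clock: 13.78
eef_pos: [573.8, 86.3, 365.9]
eef_rot: [3.142, 0.001, -3.138]
wrist_force: [-0.2, -0.2, 3.9]
finger_gap: 9.7
finger_force: 60.0
clock: 14.28
eef_pos: [574.0, 86.2, 364.9]
eef_rot: [3.141, 0.004, -3.138]
wrist_force: [-0.5, -0.1, 10.0]
finger_gap: 9.9
finger_force: 60.0
14.275 [574.   86.2 364.9] [-0.5 -0.1 10. ]
0 [nan, nan, nan]
  return np.nanmean(a, axis, out=out, keepdims=keepdims)
```

The loop now bears the caddy: the wrist force went from -2 to +10 N. I'll ease up about 1.5 mm, open the gripper and back out along -x.

```bash
python3 -m creep '{"slide":[[0,0,0.15],[0,0,0],[0,0,0]],"turn":[0,0,0],"claw":[0,0,0]}' 20
python3 -m creep '{"slide":[[0,0,0],[0,0,0],[0,0,0],[0,0,0],[0,0,0],[0,0,0],[0,0,0],[0,0,0]],"turn":[0,0,0,0,0,0,0,0],"claw":[0.15,0.2,0.3,0.4,0.5,0.5,0.5,0.5]}' 10
python3 look.py s7
```

```text
clock: 14.7
eef_pos: [573.7, 86.2, 364.6]
eef_rot: [-3.142, -0.0, -3.138]
wrist_force: [-0.1, -0.2, -0.2]
finger_gap: 10.1
finger_force: 20.0
clock: 15.7
eef_pos: [573.7, 86.2, 364.9]
eef_rot: [-3.142, -0.0, -3.138]
wrist_force: [0.0, 0.5, -0.3]
finger_gap: 46.8
finger_force: 0.0
15.7 [573.7  86.2 364.9] [ 0.   0.5 -0.3]
17 [[637.0, 36.0, 104.0], [676.0, 150.0, 109.0]]
670 [675.  34. 104.] [676.  61. 109.]
```

View pics/s7.png

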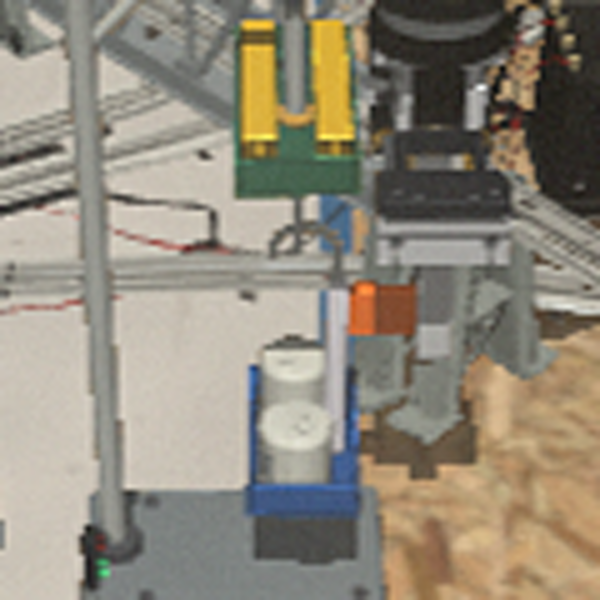

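The caddy now hangs on the loop, with the hook bend at (305,230) over the wire, upright and with both canisters in it. The fingers are open around the grip at (420,300), so I back away.

```bash
python3 -m creep '{"slide":[[-1,0,0],[-2,0,0],[-2.5,0,0],[-2.5,0,0],[-2,0,0],[0,0,0],[0,0,0],[0,0,0]],"turn":[0,0,0,0,0,0,0,0],"claw":[0.5,0.5,0.5,0.5,0.5,0.5,0.5,0.5]}' 10
python3 -m creep '{"slide":[[0,0,0],[0,0,0],[0,0,0],[0,0,0],[0,0,0],[0,0,0],[0,0,0],[0,0,0]],"turn":[0,0,0,0,0,0,0,0],"claw":[0.5,0.5,0.5,0.5,0.5,0.5,0.5,0.5]}' 10
python3 -m creep '{"slide":[[0,0,0],[0,0,0],[0,0,0],[0,0,0],[0,0,0],[0,0,0],[0,0,0],[0,0,0]],"turn":[0,0,0,0,0,0,0,0],"claw":[0.5,0.5,0.5,0.5,0.5,0.5,0.5,0.5]}' 10
python3 look.py s8; python3 look.py s9
python3 -c "
import cv2;a=cv2.imread('pics/s8.png').astype(int);b=cv2.imread('pics/s9.png');d=abs(a-b);print('frame diff',d[150:520,230:380].mean(),d[400:600,0:80].mean())"
```

```text
clock: 16.75
eef_pos: [474.1, 86.2, 364.8]
eef_rot: [-3.142, -0.0, -3.138]
wrist_force: [0.1, 0.2, 0.4]
finger_gap: 47.2
finger_force: 0.0
clock: 17.75
eef_pos: [473.7, 86.2, 364.9]
eef_rot: [-3.142, -0.0, -3.138]
wrist_force: [0.5, -0.4, -0.4]
finger_gap: 47.3
finger_force: 0.0
clock: 18.75
eef_pos: [473.7, 86.3, 364.9]
eef_rot: [-3.142, 0.0, -3.138]
wrist_force: [0.7, -0.0, -0.4]
finger_gap: 47.4
finger_force: 0.0
18.75 [473.7  86.3 364.9] [ 0.7 -0.  -0.4]
11 [[639.0, 145.0, 104.0], [668.0, 151.0, 109.0]]
640 [641. 147. 105.] [650. 152. 109.]
660 [661. 145. 104.] [669. 147. 106.]
18.8 [473.7  86.2 364.9] [-0.5  0.3  0.1]
13 [[622.0, 113.0, 89.0], [668.0, 151.0, 109.0]]
640 [641. 145. 104.] [650. 149. 107.]
660 [661. 144. 103.] [669. 148. 106.]
frame diff 1.912162162162162 1.747875
```

View pics/s9.png

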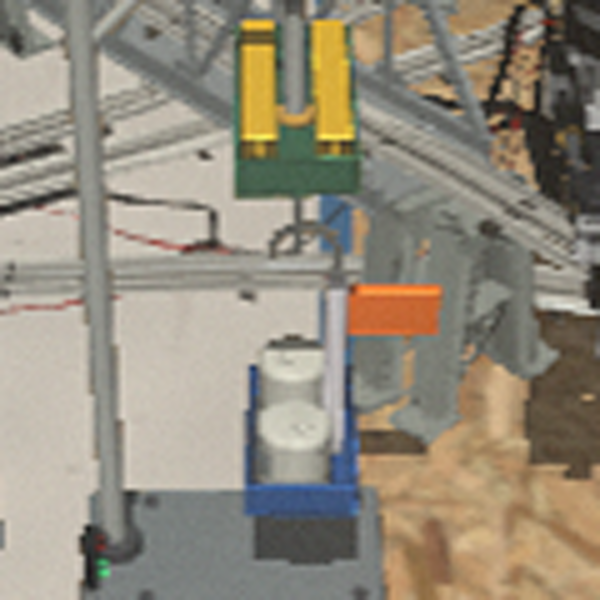

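The caddy hangs free and still on the loop, upright with both canisters in it, and the gripper is 100 mm clear.

```bash
python3 -c "
from cell import manip;print(manip.sign_off())"
```

```text
the job is handed in; nothing more can be done
None
```

The blue caddy now hangs by its hook on the wire loop under the green tray, upright and still with both canisters in it and the gripper clear; I handed the job in at about 19 s, and no pass/fail verdict came back.

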